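# Turn over the round channel flag and confirm

## Robot

A 6-joint arm with a two-finger parallel gripper is mounted at the origin on the work surface. World frame = base frame: x ahead of the robot, y to its left, z up, the work surface at z = 0. Lengths are in m, angles in rad, forces in N, time in s.
With the tool pointing down it reaches from about 0.375 to 0.925 m from the base axis. Payload 5.7 kg.
Tool frame: the origin (TCP) lies at the very end of the fingers, on their centre line; the grasp point (between the pads) lies 19 mm behind it (env.grasp_offset is the distance from the TCP to the grasp point, in m); z points along the fingers, x is the direction in which the jaws open and shut, and the axes are right-handed (so a half turn about z gives the same grasp; the last joint's range is limited). The gripper opens to 88 mm and grips with 3 to 60 N. Pads are 20 mm wide; open, the fingers measure 115 mm over their backs; the gripper's body (75 mm by 178 mm) begins 61 mm behind the grasp point.
Start: joints at [1.164, 0.359, 1.51, -0, 1.272, -0.115], TCP at [0.173, 0.575, 0.223] pointing down, gripper open.
Joint ranges: [-2.97, 2.97], [-1.01, 2.36], [0.21, 2.38], [-0.96, 4.11], [0.2, 2.71], [-2.98, 2.98]. Speed limits (rad/s): [2.39, 2.39, 3.14, 3.14, 3.14, 3.14].

## Interface

Orientations are given as a rotation vector (axis times angle).
In Python, from cell import state, capture, camera_info, ticket, env gives the robot as it stands. The module is installed in compiled form; this text tells all that it offers.
- The arm moves only by the tool move_arm, never from a script. Its argument "rows" is a list of rows, each an object of numbers: "dx", "dy", "dz": the shift along the tool's x, y, z each as a share of 0.5 m, from -1 to 1; "spin": the turn about the tool's z as a share of 60 degrees, from -1 to 1. A call has 1 to 20 rows; each row shifts and turns the commanded pose from where the row before left it, along the tool's axes as they then stand; what a row does not reach is not made up. A row lasts 1/12 s, in which the tool goes at most 41.7 mm and 7.16 degrees, less where a joint would pass 70% of its speed; a pose out of reach is approached as far as the arm can. A call with a number of a shift or a turn outside -1 to 1 is refused whole. A call with a gripper value outside its range is refused whole. "grip" is the opening, from -1 (shut) to 1 (fully open), set as the call begins (left out, the last holds). The fingers move at their own pace and stop on an object; "grip_force" is the grip in N (left out, the last holds). Time passes only in rows, so rows that do not move let the fingers close. It gives the time, the measured TCP pose, the force and the opening at its end, in the units of the state.
- state(): the state, without advancing time (a new reading comes with each control period).
- capture(name): name is "scene" or "top" or "wrist"; returns the picture (384x512x3 uint8, blue, green, red); there is no depth.
- camera_info(name): a dict with "K" (3x3 intrinsics, pixels), "view" (4x4, takes a point from world to camera coordinates). Camera axes: x right, y up, looking along -z (the intrinsics and any distortion apply to the point x, -y, -z); pixel columns grow to the right and rows downward; lengths in m; the calibration is good to about 2 mm. A picture is of the moment at which its call begins: read the wrist's pose just before it. camera_info takes no time and is no camera call; for the wrist camera it gives the pose at the moment of the call.
- ticket.finish_job(): hands the job in, once; it reports no verdict.
The state is a dict: "clock": time; "joints": joint angles; "joint_vel": joint speeds; "tau": joint torques, N m; "tool_pos": TCP position; "tool_rot": TCP orientation; "ft_force": force on the tool from outside, world axes, zero at the start; "ft_torque": the same for the moment, N m; "width": finger opening in m.
Only numpy, scipy, OpenCV 4.12 (cv2) and the standard library are available. Lean on these libraries where they do the work, as an engineer would, in place of code of your own. Each camera call takes 0.05 s, during which the arm holds its last target.

## Task

The channel with the round flag is checked: turn the round flag over its pivot with a fingertip, without flinging or forcing it, until it lies level on the other side of its stand with the ring-marked face up. Then press the round white button on the junction box down to confirm and let it spring back. Only touch and push: do not pinch the flag, do not lift or shift its stand, and leave the other two flags and the things lying about alone.

Things in the scene. Friction and masses are not known exactly. Their poses are not given: they have to be found in the camera images.
- round_pivot (a point): Middle of the round flag's pivot line, 75 mm above the table. Its y axis runs along the pivot line, z is up; at the start the flag reaches from here towards -x of this frame (to the robot's left). Uprights stand 50 mm to either side in y, 86 mm high; two thin rest bars between them run 21 mm before and behind the pivot line, 6 mm lower.
- round_stand: Stand of the round flag, loose but heavy (about 1.6 kg): grey base plate 100 (x) x 116 (y) x 14 mm; origin under its middle, below the pivot; axes as those of the pivot. The base ends 50 mm from the pivot line, so the outer 42 mm of the flag has only the table under it.
- round_flag (a joint): Angle (rad) of the round flag, a 70 g white plate 5 mm thick (disc, 80 mm diameter, centre 52 mm from the pivot line; on a 30 mm wide neck). 0: level on the left as the robot sees it (-x of the pivot frame), face with a dark bar up; 1.57: upright; 3.14: turned right over, level on the right (+x), face with a dark ring up; stops at 0 and 3.14. The hinge is stiff (0.06 N m): the flag stays where it is left. Starts level or raised by up to 20 degrees.
- round_edge (a point): Middle of the outermost edge of the round flag, half-way through its thickness, 92 mm from the pivot line; moves with the flag.
- square_pivot (a point): Middle of the square flag's pivot line, 75 mm above the table. Its y axis runs along the pivot line, z is up; at the start the flag reaches from here towards -x of this frame (to the robot's left). Uprights stand 50 mm to either side in y, 86 mm high; two thin rest bars between them run 21 mm before and behind the pivot line, 6 mm lower.
- square_stand: Stand of the square flag, loose but heavy (about 1.6 kg): grey base plate 100 (x) x 116 (y) x 14 mm; origin under its middle, below the pivot; axes as those of the pivot. The base ends 50 mm from the pivot line, so the outer 42 mm of the flag has only the table under it.
- square_flag (a joint): Angle (rad) of the square flag, a 70 g white plate 5 mm thick (square, 76 x 76 mm; on a 30 mm wide neck). 0: level on the left as the robot sees it (-x of the pivot frame), face with a dark bar up; 1.57: upright; 3.14: turned right over, level on the right (+x), face with a dark ring up; stops at 0 and 3.14. The hinge is stiff (0.06 N m): the flag stays where it is left. Starts level or raised by up to 20 degrees.
- square_edge (a point): Middle of the outermost edge of the square flag, half-way through its thickness, 92 mm from the pivot line; moves with the flag.
- pointed_pivot (a point): Middle of the pointed flag's pivot line, 75 mm above the table. Its y axis runs along the pivot line, z is up; at the start the flag reaches from here towards -x of this frame (to the robot's left). Uprights stand 50 mm to either side in y, 86 mm high; two thin rest bars between them run 21 mm before and behind the pivot line, 6 mm lower.
- pointed_stand: Stand of the pointed flag, loose but heavy (about 1.6 kg): grey base plate 100 (x) x 116 (y) x 14 mm; origin under its middle, below the pivot; axes as those of the pivot. The base ends 50 mm from the pivot line, so the outer 42 mm of the flag has only the table under it.
- pointed_flag (a joint): Angle (rad) of the pointed flag, a 70 g white plate 5 mm thick (76 mm wide, ending in a point; on a 30 mm wide neck). 0: level on the left as the robot sees it (-x of the pivot frame), face with a dark bar up; 1.57: upright; 3.14: turned right over, level on the right (+x), face with a dark ring up; stops at 0 and 3.14. The hinge is stiff (0.06 N m): the flag stays where it is left. Starts level or raised by up to 20 degrees.
- pointed_edge (a point): Middle of the outermost edge of the pointed flag, half-way through its thickness, 92 mm from the pivot line; moves with the flag.
- confirm (a joint): Travel (m) of the confirm button: 0 up, 0.006 fully down; springs back; about 5 N to push fully down.
- confirm_top (a point): Centre of the top face of the confirm button: a round white push button, 28 mm diameter, in a black housing, on the near part of the fixed junction box (black, 160 x 130 mm, 52 mm high, rows of yellow sockets on its far part and two plugs standing 24 mm above its top). Pressed straight down.
- screwdriver: Bystander, to be left alone: a screwdriver, 170 mm long, lying on the table.
- tape_roll: Bystander, to be left alone: roll of tape lying flat, 80 diameter, 19 high (mm); the origin is on the table under its centre.
- fuse_jar: Bystander, to be left alone: small jar, 36 diameter, 50 high (mm); the origin is on the table under its centre.
- plug: Bystander, to be left alone: cable-less connector plug lying flat, about 80 x 34 x 14 (mm); the origin is on the table under its centre.
- mug: Bystander, to be left alone: white mug, 76 diameter, 90 high (mm); the origin is on the table under its centre.
- weight: Bystander, to be left alone: brass calibration weight, 32 diameter, 40 high (mm); the origin is on the table under its centre.
- connector_block: Bystander, to be left alone: black block, 30 x 50 x 22 (mm); the origin is on the table under its centre.
Things that resemble listed ones, but are neither listed nor needed, are in the scene too. Leave any purple look-alike of the round_stand alone.

How it is judged:
By the outcome, as a careful person would: the job done as asked, in the order asked, and still so for the second after the job is handed in, with the robot touching nothing.
It also fails if it takes over 54 s, if anything falls off the work surface, if the arm or the gripper's body presses on something with over 40 N, if the wrist force passes 120 N, or if a joint passes its speed limit or range.

## Working session

There is one attempt and no reset: what is moved stays moved. The work goes in short steps, Python scripts to look and compute and a tool call to move; the robot and the scene stay as the last step left them, time stands still between calls to the robot, and variables do not carry over. Pictures are saved under pics/ and viewed, and the job is handed in when it is done.

Besides the shell and the picture viewer there is one more tool, called after "Emit:" as name(argument=value, ...) on one line, values as JSON. move_arm: Moves the arm, as the interface text tells. Shift numbers are shares of 0.5 m and turn numbers shares of 60 degrees, none past 1 either way. Its arguments: {"type":"object","properties":{"rows":{"type":"array"},"grip":{"type":"number"},"grip_force":{"type":"number"}},"required":["rows"]}

```bash
mkdir -p pics; ls
python3 - <<'E'
from cell import state, capture, camera_info, ticket, env
import cv2
print(state())
for n in ("scene","top","wrist"):
    im=capture(n); cv2.imwrite(f"pics/{n}0.png",im)
    ci=camera_info(n); print(n,ci)
E
```

```text
pics
{'clock': 0.0, 'joints': array([ 1.16386165e+00,  3.59478121e-01,  1.51139948e+00,  4.23997125e-06,
        1.27246303e+00, -1.15108759e-01]), 'joint_vel': array([ 0.00015696, -0.00166806, -0.00176726,  0.00088336, -0.00075394,
        0.00010779]), 'tau': array([ 2.48535172e-03, -5.15363681e+01, -2.70738065e+01,  6.74298266e-02,
        3.51793121e-02, -1.28344345e-04]), 'tool_pos': array([0.1723691 , 0.57401943, 0.22183811]), 'tool_rot': array([ 2.52012466e+00,  1.87432504e+00, -2.37932608e-03]), 'ft_force': array([0.12822446, 0.11276939, 0.50017669]), 'ft_torque': array([ 0.02188527,  0.00731816, -0.01140955]), 'width': 0.0879526420569445}
scene {'K': array([[465.69207938,   0.        , 259.56647034],
       [  0.        , 465.69207938, 191.46651843],
       [  0.        ,   0.        ,   1.        ]]), 'view': array([[-0.02470619,  0.99950616,  0.01941767, -0.05390329],
       [-0.67352751, -0.03099579,  0.73851198,  0.31257299],
       [ 0.73874914,  0.00516748,  0.67396068, -1.725781  ],
       [ 0.        ,  0.        ,  0.        ,  1.        ]])}
top {'K': array([[452.76776763,   0.        , 258.6772258 ],
       [  0.        , 452.76776763, 193.37081259],
       [  0.        ,   0.        ,   1.        ]]), 'view': array([[-0.00785369, -0.99993115, -0.00871883,  0.08291565],
       [ 0.99468497, -0.00870707,  0.10259627, -0.54267686],
       [-0.10266512, -0.00786673,  0.99468487, -1.6110171 ],
       [ 0.        ,  0.        ,  0.        ,  1.        ]])}
wrist {'K': array([[342.14465862,   0.        , 255.97024461],
       [  0.        , 342.14465862, 195.23740801],
       [  0.        ,   0.        ,   1.        ]]), 'view': array([[ 0.28668936,  0.95802206, -0.00171719, -0.59871192],
       [-0.91586798,  0.27354796, -0.29386623,  0.03505373],
       [-0.28106059,  0.08582104,  0.95584501, -0.3907319 ],
       [ 0.        ,  0.        ,  0.        ,  1.        ]])}
```

View pics/scene0.png

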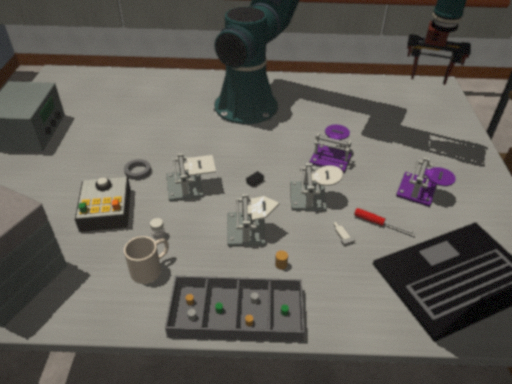

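View pics/top0.png

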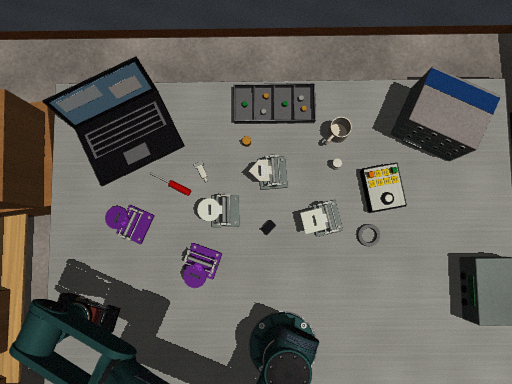

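View pics/wrist0.png

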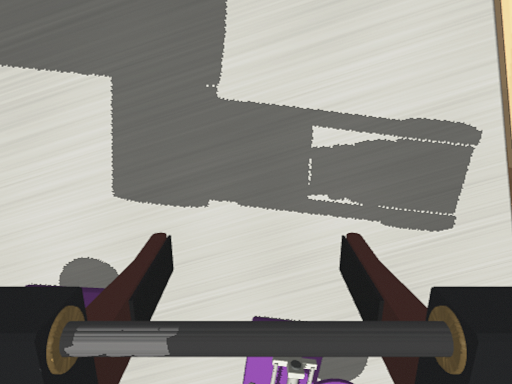

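The round flag is at about (208,209) in the top view and (326,176) in the scene view. The button is at about (387,199) in the top view. Next I'll zoom in on both.

```bash
cat > h.py <<'E'
import numpy as np, cv2
from cell import state, capture, camera_info
def ray(ci,u,v):
    K,V=ci["K"],ci["view"]; R=V[:3,:3]; t=V[:3,3]
    d=np.array([(u-K[0,2])/K[0,0],-(v-K[1,2])/K[1,1],-1.]); o=-R.T@t; return o,R.T@d
def onz(ci,u,v,z):
    o,d=ray(ci,u,v); return o+d*(z-o[2])/d[2]
def proj(ci,p):
    K,V=ci["K"],ci["view"]; c=V[:3,:3]@np.asarray(p,float)+V[:3,3]
    return K[0,0]*c[0]/-c[2]+K[0,2], K[1,1]*(-c[1])/-c[2]+K[1,2]
def tri(c1,p1,c2,p2):
    o1,d1=ray(c1,*p1);o2,d2=ray(c2,*p2);A=np.stack([d1,-d2],1)
    s=np.linalg.lstsq(A,o2-o1,rcond=None)[0]
    a=o1+s[0]*d1;b=o2+s[1]*d2; return (a+b)/2,np.linalg.norm(a-b)
def crop(src,out,x0,y0,x1,y1,k):
    im=cv2.imread(src)[y0:y1,x0:x1]; im=cv2.resize(im,None,fx=k,fy=k,interpolation=cv2.INTER_CUBIC)
    for i in range(x0-x0%10+10,x1,10): cv2.putText(im,str(i),((i-x0)*k,10),0,.35,(0,0,255)); cv2.line(im,((i-x0)*k,12),((i-x0)*k,18),(0,0,255))
    for i in range(y0-y0%10+10,y1,10): cv2.putText(im,str(i),(0,(i-y0)*k+4),0,.35,(0,0,255)); cv2.line(im,(24,(i-y0)*k),(30,(i-y0)*k),(0,0,255))
    cv2.imwrite(out,im)
E
python3 - <<'E'
from h import *
crop("pics/top0.png","pics/top0c.png",185,180,250,240,9)
crop("pics/scene0.png","pics/scene0c.png",280,155,350,215,9)
crop("pics/top0.png","pics/top0b.png",350,155,415,215,9)
crop("pics/scene0.png","pics/scene0b.png",70,165,140,235,8)
E
```

```text
(no output)
```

View pics/top0c.png

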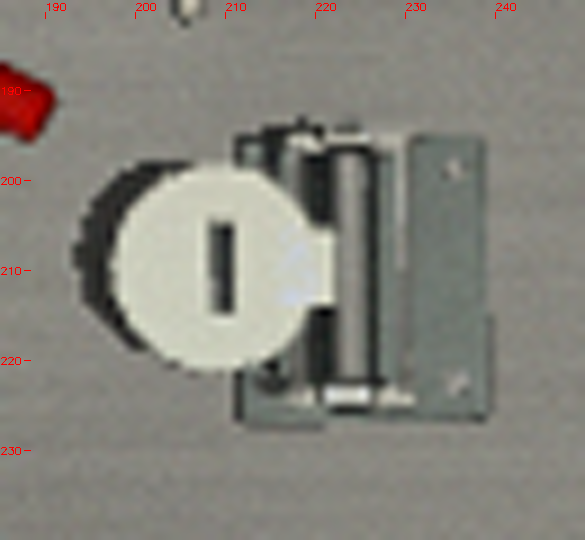

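View pics/scene0c.png

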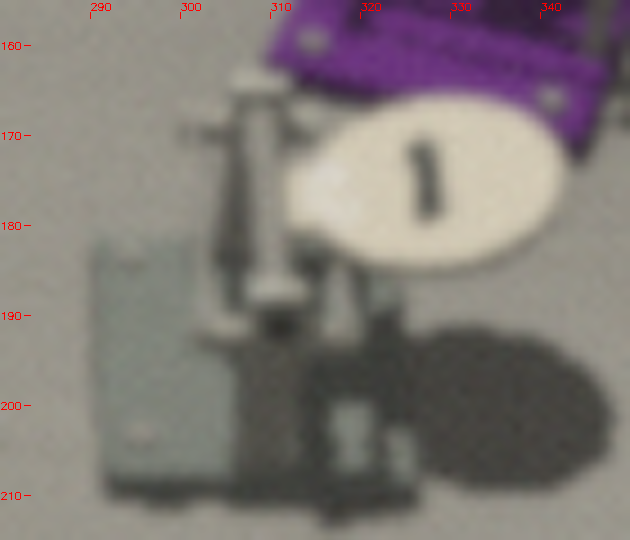

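View pics/top0b.png

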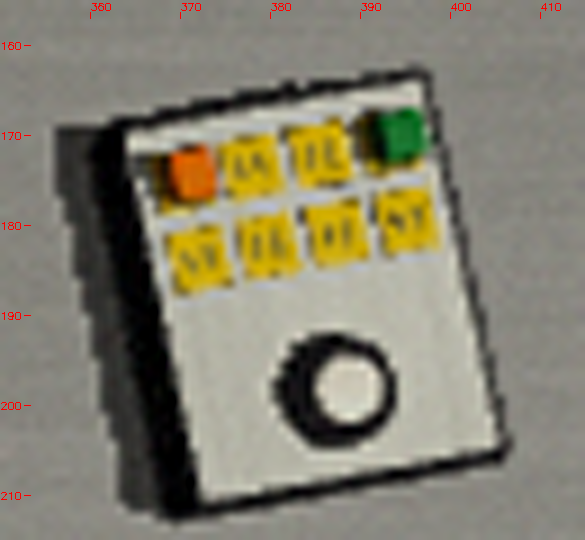

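View pics/scene0b.png

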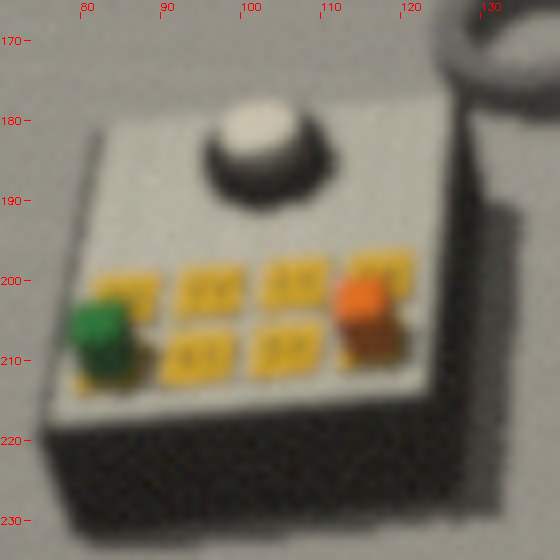

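Run:
```python
from h import *
T=camera_info("top");S=camera_info("scene")
np.set_printoptions(precision=4,suppress=True)
top=cv2.imread("pics/top0.png");sc=cv2.imread("pics/scene0.png")
# disc contours by mask (white, within ROI)
def mask(im,roi):
    x0,y0,x1,y1=roi; m=np.zeros(im.shape[:2],np.uint8); g=im.min(2); m[y0:y1,x0:x1]=((g[y0:y1,x0:x1]>165)*255); return m
print(top[205,190:235].min(1)); print(sc[172,305:350].min(1))
for u,v in [(211.2,195.2),(238.6,195.2),(239.5,225.7),(211.3,226.5)]: print("base",onz(T,u,v,.014))
for u,v in [(291,182),(292,208),(326,209.5)]: print("baseS",onz(S,u,v,.014))
for u,v in [(223.3,197),(224,222)]: print("rod",onz(T,u,v,.075))
for u,v in [(309,163.5),(310.5,187)]: print("rodS",onz(S,u,v,.08))
print("disc",tri(T,(208.3,209.5),S,(327.5,176)))
print("bar",tri(T,(208.6,209.7),S,(326.7,175.3)))
print("left edge",tri(T,(197,210),S,(342.5,174.5)))
print("button",tri(T,(387.5,198.2),S,(101.7,181)))
for u,v in [(371,210.5),(404.5,205),(395.5,163.3),(364.5,170)]: print("box",onz(T,u,v,.052))
```

```text
[135 129 139 140  64  48  50  42 150 191 190 183 187 193 188 193 188 192
  98  58  45 178 190 187 185 187 193 202 194 158 128 126  92 128 128  83
  42 105 119 131  95 109 105 111 105]
[ 98  93 109 127 133 124 119 131 141 153 168 180 185 183 182 178 181 181
 179 164 133  99 103 130 164 177 181 181 181 180 182 180 179 180 180 176
 164 129  94  76  99 123 128 132 133]
base [0.5396 0.2521 0.014 ]
base [0.5387 0.1519 0.014 ]
base [0.4276 0.149  0.014 ]
base [0.4255 0.2514 0.014 ]
baseS [0.4299 0.1587 0.014 ]
baseS [0.5415 0.1587 0.014 ]
baseS [0.5432 0.2546 0.014 ]
rod [0.5268 0.2025 0.075 ]
rod [0.439  0.2001 0.075 ]
rodS [0.421  0.2072 0.08  ]
rodS [0.5241 0.2058 0.08  ]
disc (array([0.4825, 0.2546, 0.0864]), np.float64(0.0015174844461130006))
bar (array([0.4816, 0.2528, 0.0881]), np.float64(0.00040022354385103507))
left edge (array([0.4809, 0.2946, 0.0921]), np.float64(0.004472168123080712))
button (array([ 0.5178, -0.3741,  0.0727]), np.float64(0.00039202976406342663))
box [ 0.4763 -0.3196  0.052 ]
box [ 0.4949 -0.4389  0.052 ]
box [ 0.6449 -0.4129  0.052 ]
box [ 0.6217 -0.3012  0.052 ]
```

Emit:
move_arm(rows=[{"spin": 0.111},{"spin": 0.111},{"spin": 0.111},{"spin": 0.111},{"spin": 0.111},{"spin": 0.111},{"spin": 0.111},{"spin": 0.111},{"spin": 0.111},{"spin": 0.111},{"spin": 0.111}], grip=-1, grip_force=10)

```text
validation failed for argument at $.ro...
```

Emit:
move_arm(rows=[{"dx": 0,"dy": 0,"dz": 0,"spin": 0.111},{"dx": 0,"dy": 0,"dz": 0,"spin": 0.111},{"dx": 0,"dy": 0,"dz": 0,"spin": 0.111},{"dx": 0,"dy": 0,"dz": 0,"spin": 0.111},{"dx": 0,"dy": 0,"dz": 0,"spin": 0.111},{"dx": 0,"dy": 0,"dz": 0,"spin": 0.111},{"dx": 0,"dy": 0,"dz": 0,"spin": 0.111},{"dx": 0,"dy": 0,"dz": 0,"spin": 0.111},{"dx": 0,"dy": 0,"dz": 0,"spin": 0.111},{"dx": 0,"dy": 0,"dz": 0,"spin": 0.111},{"dx": 0,"dy": 0,"dz": 0,"spin": 0.111}], grip=-1, grip_force=10)

```text
clock: 1.07
tool_pos: [0.1725, 0.5743, 0.2223]
tool_rot: [3.141, -0.008, -0.0]
ft_force: [0.6, 0.2, 0.4]
width: 0.0181
```

Emit:
move_arm(rows=[{"dx": 0.062,"dy": 0.045,"dz": 0,"spin": 0},{"dx": 0.062,"dy": 0.045,"dz": 0,"spin": 0},{"dx": 0.062,"dy": 0.045,"dz": 0,"spin": 0},{"dx": 0.062,"dy": 0.045,"dz": 0,"spin": 0},{"dx": 0.062,"dy": 0.045,"dz": 0,"spin": 0},{"dx": 0.062,"dy": 0.045,"dz": 0,"spin": 0},{"dx": 0.062,"dy": 0.045,"dz": 0,"spin": 0},{"dx": 0.062,"dy": 0.045,"dz": 0,"spin": 0},{"dx": 0.062,"dy": 0.045,"dz": 0,"spin": 0},{"dx": 0.062,"dy": 0.045,"dz": 0,"spin": 0},{"dx": 0,"dy": 0,"dz": 0.04,"spin": 0},{"dx": 0,"dy": 0,"dz": 0.04,"spin": 0},{"dx": 0,"dy": 0,"dz": 0,"spin": 0},{"dx": 0,"dy": 0,"dz": 0,"spin": 0}])

```text
clock: 2.23
tool_pos: [0.4817, 0.349, 0.1815]
tool_rot: [3.14, 0.0, -0.005]
ft_force: [-0.8, -1.1, 0.7]
width: 0.0006
```

Run:
```python
from h import *
print(state()); 
np.save("w1.npy",camera_info("wrist")["view"])
cv2.imwrite("pics/w1.png",capture("wrist"));
cv2.imwrite("pics/s1.png",capture("scene"));
crop("pics/s1.png","pics/s1c.png",280,105,380,215,5)
```

```text
{'clock': 2.2333, 'joints': array([5.10916503e-01, 3.92181404e-01, 1.56784072e+00, 1.17347050e-05,
       1.18513506e+00, 5.10885583e-01]), 'joint_vel': array([ 1.39638015e-02, -2.55237161e-02, -3.33685052e-02,  1.57610279e-04,
        4.97116292e-03, -3.81598284e-05]), 'tau': array([-6.40974864e-01, -5.05954778e+01, -2.47156781e+01,  2.36273906e-02,
       -1.02303021e-01, -1.90699255e-03]), 'tool_pos': array([0.4816582 , 0.34899121, 0.18151524]), 'tool_rot': array([ 3.13985540e+00,  4.15821842e-05, -4.88981876e-03]), 'ft_force': array([-0.84861442, -1.14767436,  0.71673426]), 'ft_torque': array([-0.00645947,  0.02904796,  0.00164613]), 'width': 0.0006411813692565951}
```

View pics/w1.png

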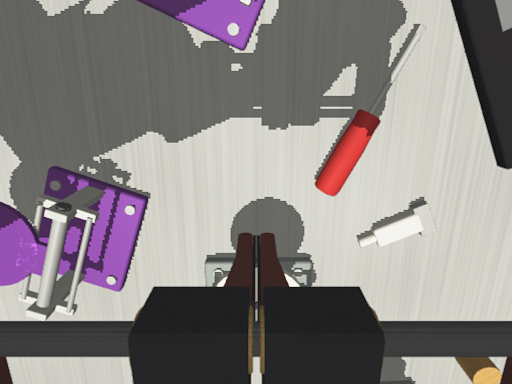

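View pics/s1c.png

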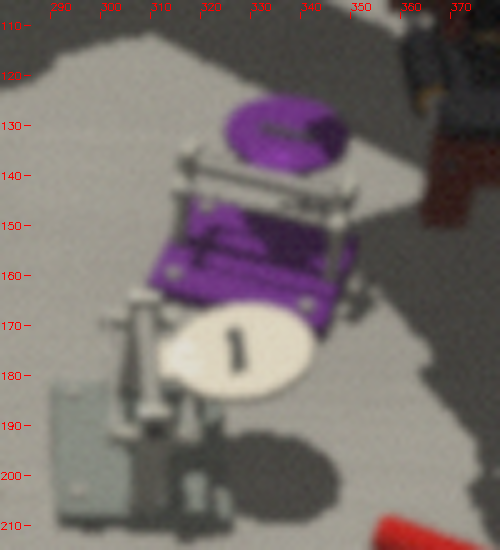

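Emit:
move_arm(rows=[{"dx": 0,"dy": 0,"dz": 0.052,"spin": 0},{"dx": 0,"dy": 0,"dz": 0.052,"spin": 0},{"dx": 0,"dy": 0,"dz": 0.052,"spin": 0},{"dx": 0,"dy": 0,"dz": 0.05,"spin": 0},{"dx": 0,"dy": 0.02,"dz": 0,"spin": 0},{"dx": 0,"dy": 0.02,"dz": 0,"spin": 0},{"dx": 0,"dy": 0.02,"dz": 0,"spin": 0},{"dx": 0,"dy": 0,"dz": 0,"spin": 0},{"dx": 0,"dy": 0,"dz": 0,"spin": 0},{"dx": 0,"dy": 0,"dz": 0,"spin": 0}])

```text
clock: 3.17
tool_pos: [0.4838, 0.32, 0.0812]
tool_rot: [-3.14, 0.001, -0.004]
ft_force: [-0.1, -0.1, 0.0]
width: 0.0006
```

Run:
```python
from h import *
s=state();print(s["tool_pos"],s["ft_force"],s["clock"]); 
S=camera_info("scene");T=camera_info("top")
cv2.imwrite("pics/t2.png",capture("top"));
cv2.imwrite("pics/s2.png",capture("scene"));
p=s["tool_pos"]
for d in ([-.0135,0,0],[.0135,0,0],[0,-.01,0]): print(proj(S,p+d),proj(T,p+d))
crop("pics/s2.png","pics/s2c.png",290,135,370,215,7)
crop("pics/t2.png","pics/t2c.png",165,170,240,240,7)
```

```text
[0.48381206 0.31999718 0.08122341] [-0.09555548 -0.07554899  0.02693318] 3.1667
(np.float64(349.71218607660467), np.float64(175.30723502971122)) (np.float64(189.52857041314581), np.float64(213.2216705545498))
(np.float64(350.8545994223373), np.float64(181.56408946563317)) (np.float64(189.58897445912044), np.float64(205.50934209836274))
(np.float64(346.7278078481256), np.float64(178.3023780872902)) (np.float64(192.41655623309407), np.float64(209.3380095426901))
```

View pics/s2c.png

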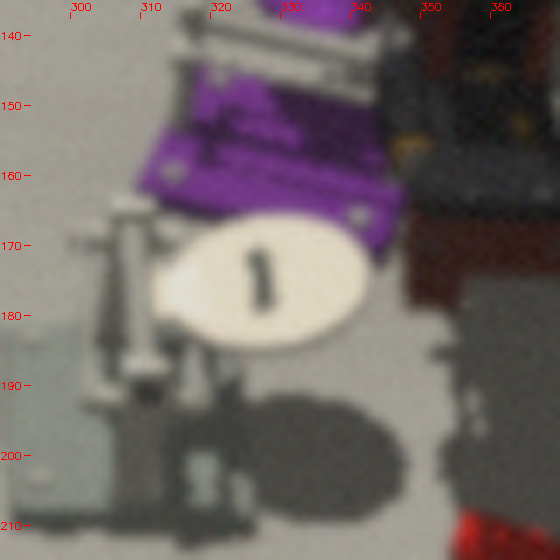

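View pics/t2c.png

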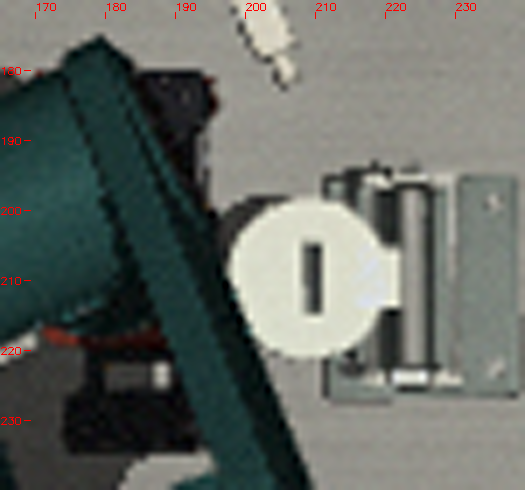

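Emit:
move_arm(rows=[{"dx": 0,"dy": 0.01,"dz": 0,"spin": 0},{"dx": 0,"dy": 0.01,"dz": 0,"spin": 0},{"dx": 0,"dy": 0.002,"dz": 0,"spin": 0},{"dx": 0,"dy": 0.002,"dz": 0,"spin": 0},{"dx": 0,"dy": 0,"dz": 0,"spin": 0},{"dx": 0,"dy": 0,"dz": 0,"spin": 0}])

```text
clock: 3.77
tool_pos: [0.4827, 0.3077, 0.0796]
tool_rot: [3.142, 0.0, -0.0]
ft_force: [-1.2, 1.0, 0.0]
width: 0.0003
```

Emit:
move_arm(rows=[{"dx": 0,"dy": 0.002,"dz": 0,"spin": 0},{"dx": 0,"dy": 0.002,"dz": 0,"spin": 0},{"dx": 0,"dy": 0,"dz": 0,"spin": 0}])

```text
clock: 4.02
tool_pos: [0.4826, 0.3056, 0.0796]
tool_rot: [3.141, 0.001, -0.0]
ft_force: [-0.2, 0.1, -0.7]
width: 0.0007
```

Emit:
move_arm(rows=[{"dx": 0,"dy": 0.002,"dz": 0,"spin": 0},{"dx": 0,"dy": 0.002,"dz": 0,"spin": 0},{"dx": 0,"dy": 0,"dz": 0,"spin": 0}])

```text
clock: 4.27
tool_pos: [0.4828, 0.3047, 0.0798]
tool_rot: [-3.14, 0.0, -0.0]
ft_force: [-0.1, 4.8, 0.4]
width: 0.0005
```

Emit:
move_arm(rows=[{"dx": 0,"dy": 0.001,"dz": -0.004,"spin": 0},{"dx": 0,"dy": 0.001,"dz": -0.004,"spin": 0},{"dx": 0,"dy": 0.001,"dz": -0.004,"spin": 0},{"dx": 0,"dy": 0,"dz": 0,"spin": 0}])

```text
clock: 4.6
tool_pos: [0.4829, 0.3032, 0.0862]
tool_rot: [-3.14, -0.0, -0.001]
ft_force: [-2.2, 4.4, 2.0]
width: 0.0002
```

Run:
```python
from h import *
s=state();print(s["tool_pos"],s["ft_force"],s["clock"]); 
cv2.imwrite("pics/s3.png",capture("scene"));
crop("pics/s3.png","pics/s3c.png",290,135,370,215,7)
```

```text
[0.48286124 0.30317269 0.08616448] [-2.23571923  4.40749316  2.04598082] 4.6
```

View pics/s3c.png

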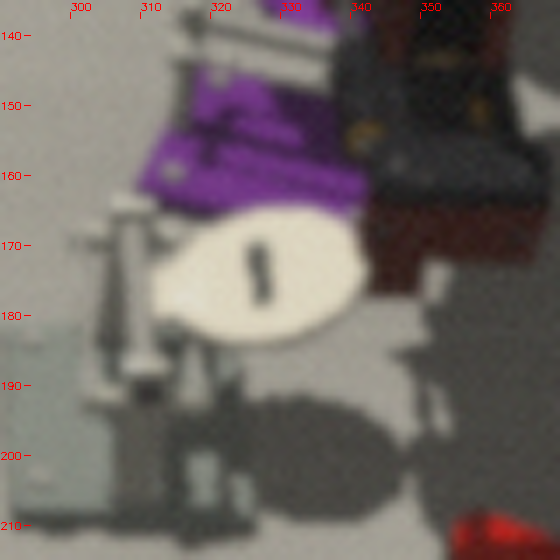

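Emit:
move_arm(rows=[{"dx": 0,"dy": 0.001,"dz": -0.004,"spin": 0},{"dx": 0,"dy": 0.0012,"dz": -0.004,"spin": 0},{"dx": 0,"dy": 0.0014,"dz": -0.004,"spin": 0},{"dx": 0,"dy": 0.0014,"dz": -0.004,"spin": 0},{"dx": 0,"dy": 0.0016,"dz": -0.004,"spin": 0},{"dx": 0,"dy": 0.0018,"dz": -0.004,"spin": 0}])

```text
clock: 5.15
tool_pos: [0.4829, 0.2991, 0.098]
tool_rot: [-3.14, -0.0, -0.001]
ft_force: [-1.8, 6.2, 1.5]
width: 0.0
```

Run:
```python
from h import *
s=state();print(s["tool_pos"],s["ft_force"],s["clock"]); 
cv2.imwrite("pics/s4.png",capture("scene"));
crop("pics/s4.png","pics/s4c.png",290,135,370,215,7)
```

```text
[0.48288765 0.29905974 0.09798797] [-1.84156843  6.19341701  1.49517393] 5.15
```

View pics/s4c.png

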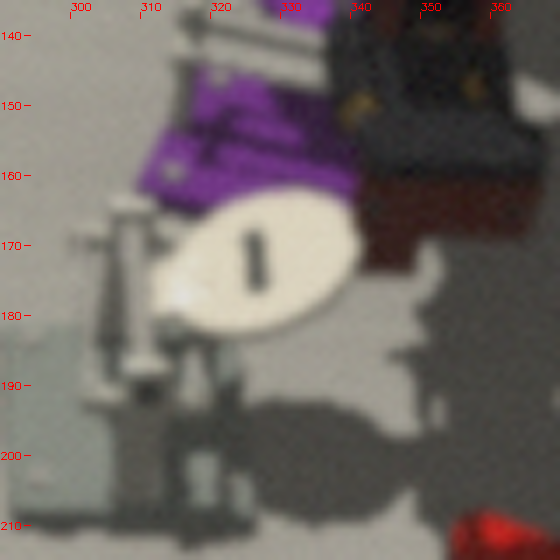

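Emit:
move_arm(rows=[{"dx": 0,"dy": 0.0018,"dz": -0.0044,"spin": 0},{"dx": 0,"dy": 0.0018,"dz": -0.0044,"spin": 0},{"dx": 0,"dy": 0.002,"dz": -0.0043,"spin": 0},{"dx": 0,"dy": 0.002,"dz": -0.0043,"spin": 0},{"dx": 0,"dy": 0.0022,"dz": -0.0042,"spin": 0},{"dx": 0,"dy": 0.0022,"dz": -0.0042,"spin": 0}])

```text
clock: 5.7
tool_pos: [0.4829, 0.2923, 0.1109]
tool_rot: [-3.141, -0.0, -0.001]
ft_force: [-1.2, 4.0, 1.6]
width: 0.0004
```

Emit:
move_arm(rows=[{"dx": 0,"dy": 0.0025,"dz": -0.004,"spin": 0},{"dx": 0,"dy": 0.0025,"dz": -0.004,"spin": 0},{"dx": 0,"dy": 0.0027,"dz": -0.004,"spin": 0},{"dx": 0,"dy": 0.0027,"dz": -0.004,"spin": 0},{"dx": 0,"dy": 0.0029,"dz": -0.0037,"spin": 0},{"dx": 0,"dy": 0.0029,"dz": -0.0037,"spin": 0}])

```text
clock: 6.2
tool_pos: [0.4829, 0.2837, 0.1225]
tool_rot: [3.141, 0.001, 0.0]
ft_force: [-0.2, 3.9, 1.3]
width: 0.0007
```

Run:
```python
from h import *
s=state();print(s["tool_pos"],s["ft_force"],s["clock"]); 
cv2.imwrite("pics/s5.png",capture("scene"));
crop("pics/s5.png","pics/s5c.png",290,125,370,215,6)
```

```text
[0.48286063 0.28366063 0.12248631] [-0.18505192  3.94479445  1.34559393] 6.2
```

View pics/s5c.png

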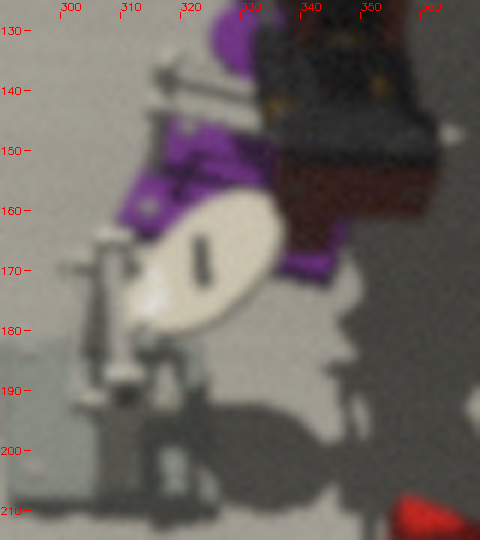

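Emit:
move_arm(rows=[{"dx": 0,"dy": 0.0032,"dz": -0.0022,"spin": 0},{"dx": 0,"dy": 0.0032,"dz": -0.0022,"spin": 0},{"dx": 0,"dy": 0.0032,"dz": -0.0022,"spin": 0},{"dx": 0,"dy": 0.0032,"dz": -0.0022,"spin": 0},{"dx": 0,"dy": 0.0032,"dz": -0.0022,"spin": 0},{"dx": 0,"dy": 0.0032,"dz": -0.0022,"spin": 0},{"dx": 0,"dy": 0.0043,"dz": -0.0017,"spin": 0},{"dx": 0,"dy": 0.0043,"dz": -0.0017,"spin": 0},{"dx": 0,"dy": 0.0043,"dz": -0.0017,"spin": 0},{"dx": 0,"dy": 0.0043,"dz": -0.0017,"spin": 0},{"dx": 0,"dy": 0.0043,"dz": -0.0017,"spin": 0},{"dx": 0,"dy": 0.0043,"dz": -0.0017,"spin": 0}])

```text
clock: 7.25
tool_pos: [0.4825, 0.261, 0.1339]
tool_rot: [3.141, 0.001, -0.001]
ft_force: [-0.0, 2.2, 1.6]
width: 0.0006
```

Emit:
move_arm(rows=[{"dx": 0,"dy": 0.0048,"dz": -0.0017,"spin": 0},{"dx": 0,"dy": 0.0048,"dz": -0.0017,"spin": 0},{"dx": 0,"dy": 0.0048,"dz": -0.0017,"spin": 0},{"dx": 0,"dy": 0.0048,"dz": -0.0017,"spin": 0},{"dx": 0,"dy": 0.0048,"dz": -0.0017,"spin": 0},{"dx": 0,"dy": 0.0048,"dz": -0.0017,"spin": 0},{"dx": 0,"dy": 0.0051,"dz": -0.0014,"spin": 0},{"dx": 0,"dy": 0.0051,"dz": -0.0014,"spin": 0},{"dx": 0,"dy": 0.0051,"dz": -0.0014,"spin": 0},{"dx": 0,"dy": 0.0051,"dz": -0.0014,"spin": 0},{"dx": 0,"dy": 0.0051,"dz": -0.0014,"spin": 0},{"dx": 0,"dy": 0.0051,"dz": -0.0014,"spin": 0}])

```text
clock: 8.25
tool_pos: [0.4826, 0.2314, 0.1432]
tool_rot: [3.141, 0.001, -0.0]
ft_force: [-0.6, 0.6, -0.4]
width: 0.0006
```

Run:
```python
from h import *
s=state();print(s["tool_pos"],s["ft_force"],s["clock"]); 
cv2.imwrite("pics/s6.png",capture("scene"));
crop("pics/s6.png","pics/s6c.png",280,125,370,215,6)
```

```text
[0.48264917 0.23136871 0.14321279] [-0.63323599  0.64484265 -0.38595015] 8.25
```

View pics/s6c.png

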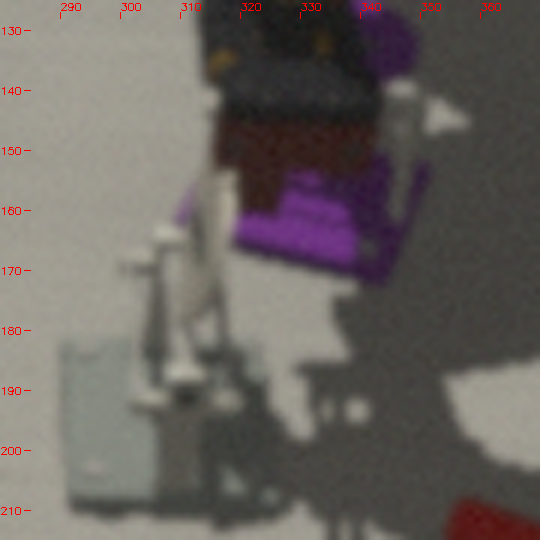

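Emit:
move_arm(rows=[{"dx": 0,"dy": 0.0053,"dz": -0.001,"spin": 0},{"dx": 0,"dy": 0.0053,"dz": -0.001,"spin": 0},{"dx": 0,"dy": 0.0053,"dz": -0.001,"spin": 0},{"dx": 0,"dy": 0.0053,"dz": -0.001,"spin": 0},{"dx": 0,"dy": 0.0053,"dz": -0.001,"spin": 0},{"dx": 0,"dy": 0.0053,"dz": -0.001,"spin": 0},{"dx": 0,"dy": 0.0041,"dz": 0,"spin": 0},{"dx": 0,"dy": 0.0041,"dz": 0,"spin": 0},{"dx": 0,"dy": 0.0041,"dz": 0,"spin": 0},{"dx": 0,"dy": 0.0041,"dz": 0,"spin": 0},{"dx": 0,"dy": 0.0041,"dz": 0,"spin": 0},{"dx": 0,"dy": 0.0041,"dz": 0,"spin": 0}])

```text
clock: 9.3
tool_pos: [0.4828, 0.2034, 0.1463]
tool_rot: [3.142, 0.001, -0.0]
ft_force: [0.2, 1.6, -1.0]
width: 0.0004
```

Emit:
move_arm(rows=[{"dx": 0,"dy": 0.004,"dz": 0.0009,"spin": 0},{"dx": 0,"dy": 0.004,"dz": 0.0009,"spin": 0},{"dx": 0,"dy": 0.004,"dz": 0.0009,"spin": 0},{"dx": 0,"dy": 0.004,"dz": 0.0009,"spin": 0},{"dx": 0,"dy": 0.004,"dz": 0.0009,"spin": 0},{"dx": 0,"dy": 0.004,"dz": 0.0009,"spin": 0},{"dx": 0,"dy": 0.0038,"dz": 0.0016,"spin": 0},{"dx": 0,"dy": 0.0038,"dz": 0.0016,"spin": 0},{"dx": 0,"dy": 0.0038,"dz": 0.0016,"spin": 0},{"dx": 0,"dy": 0.0038,"dz": 0.0016,"spin": 0},{"dx": 0,"dy": 0.0038,"dz": 0.0016,"spin": 0},{"dx": 0,"dy": 0.0038,"dz": 0.0016,"spin": 0}])

```text
clock: 10.3
tool_pos: [0.4828, 0.18, 0.1387]
tool_rot: [-3.142, -0.001, -0.0]
ft_force: [0.6, 0.8, -0.5]
width: 0.0005
```

Run:
```python
from h import *
s=state();print(s["tool_pos"],s["ft_force"],s["clock"]); 
cv2.imwrite("pics/s7.png",capture("scene"));
crop("pics/s7.png","pics/s7c.png",270,125,350,215,6)
```

```text
[0.4827912  0.17997758 0.1386609 ] [ 0.56680498  0.76433348 -0.47922005] 10.3
```

View pics/s7c.png

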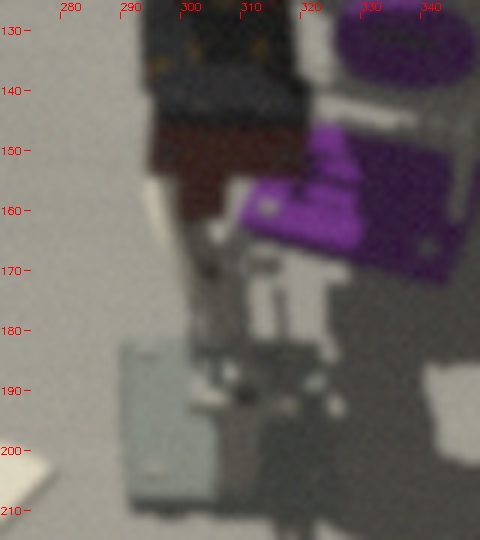

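Emit:
move_arm(rows=[{"dx": 0,"dy": 0.0035,"dz": 0.0024,"spin": 0},{"dx": 0,"dy": 0.0035,"dz": 0.0024,"spin": 0},{"dx": 0,"dy": 0.0035,"dz": 0.0024,"spin": 0},{"dx": 0,"dy": 0.0035,"dz": 0.0024,"spin": 0},{"dx": 0,"dy": 0.0035,"dz": 0.0024,"spin": 0},{"dx": 0,"dy": 0.0035,"dz": 0.0024,"spin": 0},{"dx": 0,"dy": 0.003,"dz": 0.0028,"spin": 0},{"dx": 0,"dy": 0.003,"dz": 0.0028,"spin": 0},{"dx": 0,"dy": 0.003,"dz": 0.0028,"spin": 0},{"dx": 0,"dy": 0.003,"dz": 0.0028,"spin": 0},{"dx": 0,"dy": 0.003,"dz": 0.0028,"spin": 0},{"dx": 0,"dy": 0.003,"dz": 0.0028,"spin": 0}])

```text
clock: 11.35
tool_pos: [0.4828, 0.1605, 0.123]
tool_rot: [3.142, 0.001, -0.0]
ft_force: [0.3, 1.3, 0.4]
width: 0.0002
```

Emit:
move_arm(rows=[{"dx": 0,"dy": 0.0025,"dz": 0.0033,"spin": 0},{"dx": 0,"dy": 0.0025,"dz": 0.0033,"spin": 0},{"dx": 0,"dy": 0.0025,"dz": 0.0033,"spin": 0},{"dx": 0,"dy": 0.0025,"dz": 0.0033,"spin": 0},{"dx": 0,"dy": 0.0025,"dz": 0.0033,"spin": 0},{"dx": 0,"dy": 0.0025,"dz": 0.0033,"spin": 0}])

```text
clock: 11.85
tool_pos: [0.4828, 0.153, 0.1131]
tool_rot: [-3.142, -0.001, -0.0]
ft_force: [0.5, -0.4, -0.3]
width: 0.0008
```

Run:
```python
from h import *
s=state();print(s["tool_pos"],s["ft_force"],s["clock"]); 
cv2.imwrite("pics/s8.png",capture("scene"));
crop("pics/s8.png","pics/s8c.png",270,125,350,215,6)
```

```text
[0.48278474 0.15303829 0.11309986] [ 0.49417025 -0.4290983  -0.33807877] 11.85
```

View pics/s8c.png

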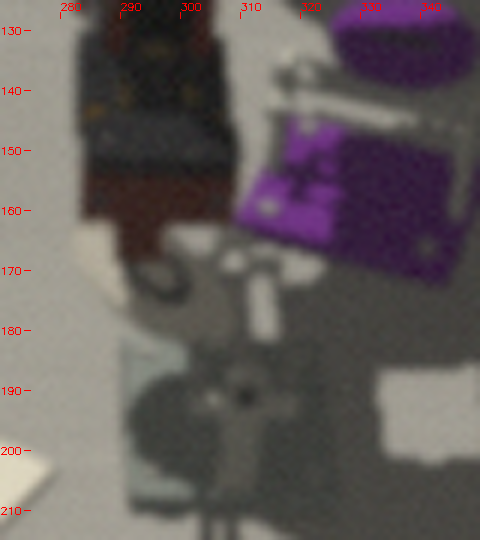

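Emit:
move_arm(rows=[{"dx": 0,"dy": 0.0019,"dz": 0.0037,"spin": 0},{"dx": 0,"dy": 0.0019,"dz": 0.0037,"spin": 0},{"dx": 0,"dy": 0.0019,"dz": 0.0037,"spin": 0},{"dx": 0,"dy": 0.0019,"dz": 0.0037,"spin": 0},{"dx": 0,"dy": 0.0019,"dz": 0.0037,"spin": 0},{"dx": 0,"dy": 0.0019,"dz": 0.0037,"spin": 0},{"dx": 0,"dy": 0.0012,"dz": 0.0039,"spin": 0},{"dx": 0,"dy": 0.0012,"dz": 0.0039,"spin": 0},{"dx": 0,"dy": 0.0012,"dz": 0.0039,"spin": 0},{"dx": 0,"dy": 0.0012,"dz": 0.0039,"spin": 0},{"dx": 0,"dy": 0.0012,"dz": 0.0039,"spin": 0},{"dx": 0,"dy": 0.0012,"dz": 0.0039,"spin": 0}])

```text
clock: 12.9
tool_pos: [0.4828, 0.1438, 0.0903]
tool_rot: [3.142, 0.001, -0.0]
ft_force: [-0.1, 1.6, 0.6]
width: 0.0004
```

Emit:
move_arm(rows=[{"dx": 0,"dy": 0.0005,"dz": 0.0041,"spin": 0},{"dx": 0,"dy": 0.0005,"dz": 0.0041,"spin": 0},{"dx": 0,"dy": 0.0005,"dz": 0.0041,"spin": 0},{"dx": 0,"dy": 0.0005,"dz": 0.0041,"spin": 0},{"dx": 0,"dy": 0.0005,"dz": 0.003,"spin": 0},{"dx": 0,"dy": 0,"dz": 0,"spin": 0}])

```text
clock: 13.4
tool_pos: [0.4826, 0.1425, 0.0804]
tool_rot: [3.142, 0.0, -0.001]
ft_force: [1.2, -0.2, 0.0]
width: 0.0005
```

Flush contact should come at about z = 0.0775, so I'll go down in 1 mm steps.

Emit:
move_arm(rows=[{"dx": 0,"dy": 0,"dz": 0.002,"spin": 0},{"dx": 0,"dy": 0,"dz": 0.002,"spin": 0},{"dx": 0,"dy": 0,"dz": 0,"spin": 0}])

```text
clock: 13.65
tool_pos: [0.4827, 0.1425, 0.0786]
tool_rot: [3.141, 0.001, -0.0]
ft_force: [-0.2, 0.7, 0.3]
width: 0.0006
```

Emit:
move_arm(rows=[{"dx": 0,"dy": 0,"dz": 0.002,"spin": 0},{"dx": 0,"dy": 0,"dz": 0,"spin": 0}])

```text
clock: 13.82
tool_pos: [0.4828, 0.1426, 0.0778]
tool_rot: [3.142, 0.001, 0.0]
ft_force: [-0.3, -0.4, 1.6]
width: 0.0001
```

Run:
```python
from h import *
s=state();print(s["tool_pos"],s["ft_force"],s["clock"]);
```

```text
[0.4828102  0.14258191 0.07783623] [-0.31183161 -0.43205861  1.57665856] 13.8167
```

Emit:
move_arm(rows=[{"dx": 0,"dy": 0,"dz": 0.002,"spin": 0},{"dx": 0,"dy": 0,"dz": 0,"spin": 0}])

```text
clock: 13.98
tool_pos: [0.4829, 0.1426, 0.0776]
tool_rot: [3.142, 0.001, 0.001]
ft_force: [-3.0, 0.2, 10.9]
width: 0.0005
```

Emit:
move_arm(rows=[{"dx": 0,"dy": 0,"dz": 0.001,"spin": 0},{"dx": 0,"dy": 0,"dz": 0,"spin": 0}])

```text
clock: 14.15
tool_pos: [0.4829, 0.1426, 0.0774]
tool_rot: [3.142, 0.001, 0.001]
ft_force: [-3.9, -1.3, 14.7]
width: 0.001
```

The flag is hard on its stop, with 11–15 N of reaction. I'll lift off and check it.

Emit:
move_arm(rows=[{"dx": 0,"dy": 0,"dz": -0.01,"spin": 0},{"dx": 0,"dy": 0,"dz": -0.03,"spin": 0},{"dx": 0,"dy": 0,"dz": -0.06,"spin": 0},{"dx": 0,"dy": 0,"dz": -0.08,"spin": 0},{"dx": 0,"dy": 0,"dz": -0.08,"spin": 0},{"dx": 0,"dy": 0.07,"dz": 0,"spin": 0},{"dx": 0,"dy": 0.07,"dz": 0,"spin": 0},{"dx": 0,"dy": 0.07,"dz": 0,"spin": 0},{"dx": 0,"dy": 0.07,"dz": 0,"spin": 0},{"dx": 0,"dy": 0.07,"dz": 0,"spin": 0},{"dx": 0,"dy": 0.07,"dz": 0,"spin": 0},{"dx": 0,"dy": 0.07,"dz": 0,"spin": 0},{"dx": 0,"dy": 0.07,"dz": 0,"spin": 0}])

```text
clock: 15.23
tool_pos: [0.4825, -0.1391, 0.2063]
tool_rot: [3.142, 0.0, 0.0]
ft_force: [0.9, 0.3, 0.2]
width: 0.0004
```

Run:
```python
from h import *
s=state();print(s["tool_pos"],s["ft_force"],s["clock"]); 
cv2.imwrite("pics/s9.png",capture("scene"));cv2.imwrite("pics/t9.png",capture("top"))
crop("pics/s9.png","pics/s9c.png",270,135,350,215,6)
crop("pics/t9.png","pics/t9c.png",185,180,265,240,7)
a=cv2.imread("pics/t9.png");b=cv2.imread("pics/top0.png")
crop("pics/t9.png","pics/t9d.png",340,155,420,215,7)
```

```text
[ 0.48249345 -0.13905704  0.20633367] [0.94085355 0.28700672 0.15361013] 15.2333
```

View pics/s9c.png

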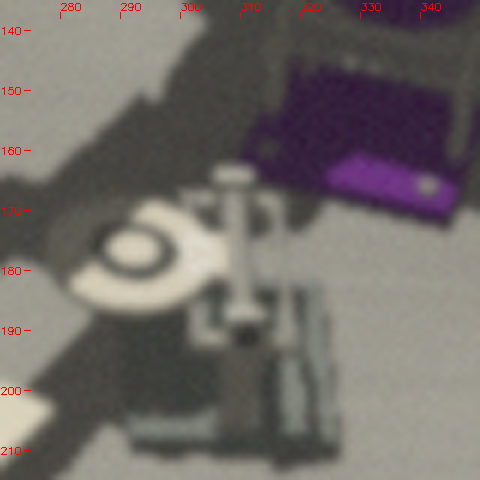

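View pics/t9c.png

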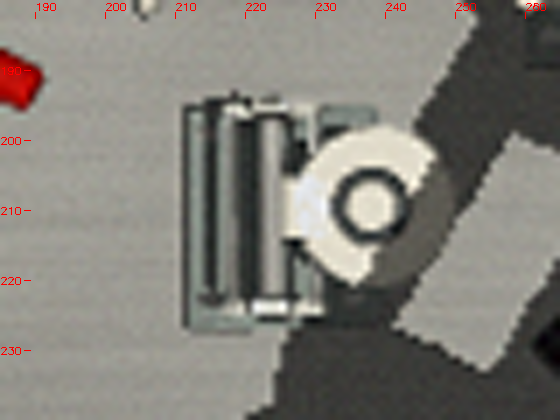

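View pics/t9.png

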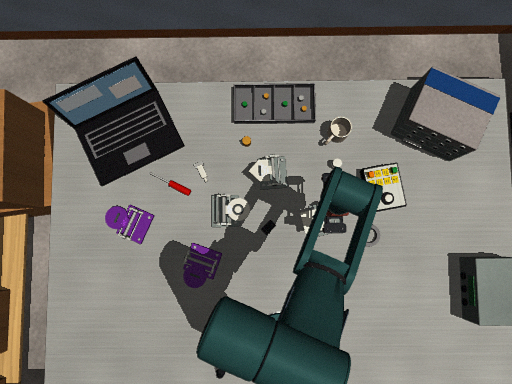

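Run:
```python
from h import *
np.set_printoptions(precision=4,suppress=True)
T=camera_info("top");S=camera_info("scene")
print("ring",tri(T,(236.3,209.3),S,(291.2,176.0)))
for p1 in [(388.3,197.8),(388.8,198)]:
  for p2 in [(102,180.3),(102.2,181)]: print(p1,p2,tri(T,p1,S,p2))
t=cv2.imread("pics/top0.png");g=t.min(2)
m=np.zeros_like(g);m[192:206,382:396]=(g[192:206,382:396]>150)*255
n,l,st,c=cv2.connectedComponentsWithStats(m);print(st,c)
print(onz(T,388.4,197.8,.070))
```

```text
ring (array([0.4825, 0.155 , 0.0824]), np.float64(0.0030032591238063205))
(388.3, 197.8) (102, 180.3) (array([ 0.5185, -0.3742,  0.0762]), np.float64(0.0031232414087261576))
(388.3, 197.8) (102.2, 181) (array([ 0.5186, -0.3745,  0.0738]), np.float64(0.0038615243316104104))
(388.8, 198) (102, 180.3) (array([ 0.5177, -0.3753,  0.0755]), np.float64(0.004610147365791194))
(388.8, 198) (102.2, 181) (array([ 0.5178, -0.3756,  0.0731]), np.float64(0.005351329984635821))
[[     0      0    512    384 196512]
 [   382    192      2      1      2]
 [   382    192     14     14     58]
 [   385    195      7      7     36]] [[255.4341 191.4964]
 [382.5    192.    ]
 [391.7931 199.931 ]
 [388.3333 197.7778]]
[ 0.5194 -0.3779  0.07  ]
```

View pics/t9d.png

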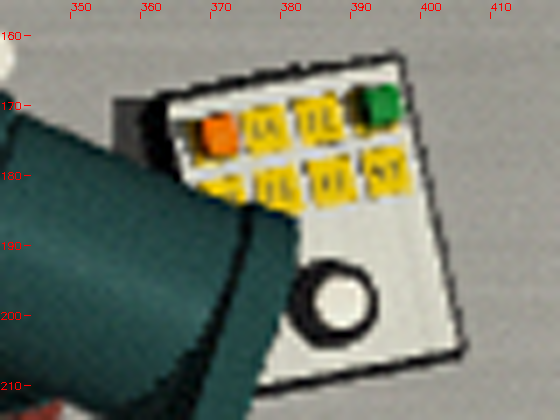

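Emit:
move_arm(rows=[{"dx": 0.012,"dy": 0.0787,"dz": 0,"spin": 0},{"dx": 0.012,"dy": 0.0787,"dz": 0,"spin": 0},{"dx": 0.012,"dy": 0.0787,"dz": 0,"spin": 0},{"dx": 0.012,"dy": 0.0787,"dz": 0,"spin": 0},{"dx": 0.012,"dy": 0.0787,"dz": 0,"spin": 0},{"dx": 0.012,"dy": 0.0787,"dz": 0,"spin": 0},{"dx": 0,"dy": 0,"dz": 0,"spin": 0},{"dx": 0,"dy": 0,"dz": 0.06,"spin": 0},{"dx": 0,"dy": 0,"dz": 0.06,"spin": 0},{"dx": 0,"dy": 0,"dz": 0.06,"spin": 0},{"dx": 0,"dy": 0,"dz": 0.04,"spin": 0},{"dx": 0,"dy": 0,"dz": 0,"spin": 0},{"dx": 0,"dy": 0,"dz": 0,"spin": 0}])

```text
clock: 16.42
tool_pos: [0.5184, -0.3717, 0.0954]
tool_rot: [-3.139, -0.001, 0.004]
ft_force: [-0.4, -0.6, 0.4]
width: 0.0001
```

Run:
```python
from h import *
s=state();print(s["tool_pos"],s["ft_force"],s["clock"]); 
cv2.imwrite("pics/s10.png",capture("scene"));cv2.imwrite("pics/w10.png",capture("wrist"))
crop("pics/s10.png","pics/s10c.png",70,145,140,215,8)
```

```text
[ 0.51844084 -0.37173223  0.0953823 ] [-0.37454913 -0.61338758  0.37185692] 16.4167
```

View pics/s10c.png

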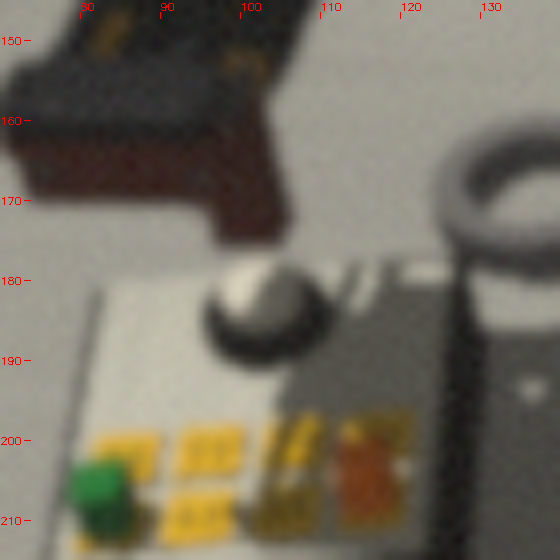

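View pics/w10.png

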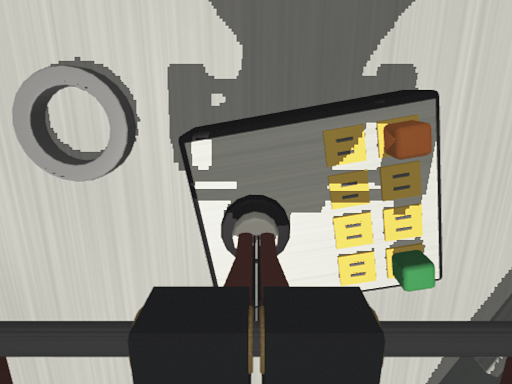

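Run:
```python
from h import *
W=camera_info("wrist");s=state();p=s["tool_pos"]
for v in (211,212,213): print(onz(W,255.5,v,.0735))
print("housing L/R/top",onz(W,221,229,.065),onz(W,290,229,.065),onz(W,256,195,.065))
print(proj(W,p),proj(W,p+[0,.01,0]))
crop("pics/w10.png","pics/w10c.png",205,185,305,250,7)
```

```text
[ 0.51892776 -0.35912492  0.0735    ]
[ 0.51892867 -0.35973515  0.0735    ]
[ 0.51892958 -0.36034651  0.0735    ]
housing L/R/top [ 0.4978842  -0.37389992  0.065     ] [ 0.54000942 -0.37383357  0.065     ] [ 0.51920854 -0.35213925  0.065     ]
(np.float64(257.56851002110415), np.float64(253.16175350894076)) (np.float64(257.6328166256484), np.float64(235.41772037892173))
```

View pics/w10c.png

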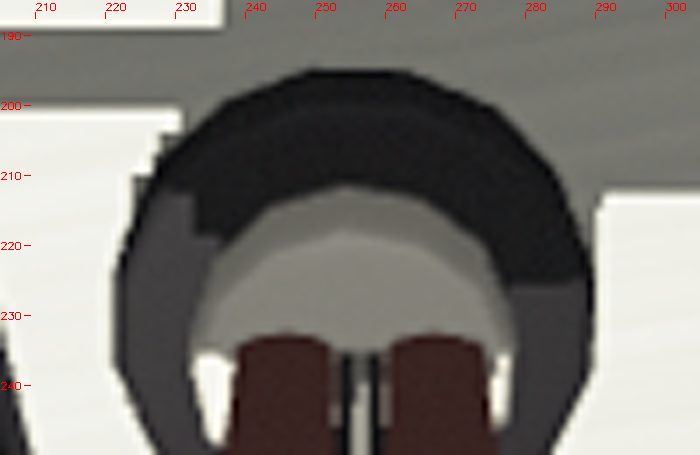

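Emit:
move_arm(rows=[{"dx": 0,"dy": 0.008,"dz": 0,"spin": 0},{"dx": 0,"dy": 0,"dz": 0.015,"spin": 0},{"dx": 0,"dy": 0,"dz": 0.015,"spin": 0},{"dx": 0,"dy": 0,"dz": 0.004,"spin": 0},{"dx": 0,"dy": 0,"dz": 0,"spin": 0},{"dx": 0,"dy": 0,"dz": 0,"spin": 0}])

```text
clock: 17.02
tool_pos: [0.5187, -0.3773, 0.0789]
tool_rot: [-3.141, -0.0, 0.001]
ft_force: [-0.2, 0.2, 0.2]
width: 0.0005
```

Emit:
move_arm(rows=[{"dx": 0,"dy": 0,"dz": 0.004,"spin": 0},{"dx": 0,"dy": 0,"dz": 0.004,"spin": 0},{"dx": 0,"dy": 0,"dz": 0,"spin": 0},{"dx": 0,"dy": 0,"dz": 0,"spin": 0}])

```text
clock: 17.35
tool_pos: [0.5189, -0.3775, 0.0752]
tool_rot: [-3.142, -0.001, 0.0]
ft_force: [-0.2, 0.1, -0.3]
width: 0.0007
```

Emit:
move_arm(rows=[{"dx": 0,"dy": -0.002,"dz": 0.004,"spin": 0},{"dx": 0,"dy": 0,"dz": 0.004,"spin": 0},{"dx": 0,"dy": 0,"dz": 0,"spin": 0}])

```text
clock: 17.6
tool_pos: [0.5193, -0.3769, 0.0714]
tool_rot: [3.141, 0.001, 0.001]
ft_force: [0.2, -0.8, 3.3]
width: 0.0004
```

Emit:
move_arm(rows=[{"dx": 0,"dy": 0,"dz": 0.004,"spin": 0},{"dx": 0,"dy": 0,"dz": 0.002,"spin": 0},{"dx": 0,"dy": 0,"dz": 0,"spin": 0}])

```text
clock: 17.85
tool_pos: [0.5193, -0.3769, 0.0685]
tool_rot: [3.141, 0.001, 0.001]
ft_force: [0.4, -0.7, 4.4]
width: 0.0006
```

Emit:
move_arm(rows=[{"dx": 0,"dy": 0,"dz": 0.002,"spin": 0},{"dx": 0,"dy": 0,"dz": 0.002,"spin": 0},{"dx": 0,"dy": 0,"dz": 0,"spin": 0}])

```text
clock: 18.1
tool_pos: [0.5193, -0.377, 0.0682]
tool_rot: [3.14, 0.001, 0.001]
ft_force: [-2.6, 0.9, 15.8]
width: 0.0006
```

The reaction jumped from 4.4 to 15.8 N at z = 0.0682, so the button is fully down. Now I'll release it and retreat.

Emit:
move_arm(rows=[{"dx": 0,"dy": 0,"dz": 0,"spin": 0},{"dx": 0,"dy": 0,"dz": -0.01,"spin": 0},{"dx": 0,"dy": 0,"dz": -0.02,"spin": 0},{"dx": 0,"dy": 0,"dz": -0.06,"spin": 0},{"dx": 0,"dy": 0,"dz": -0.07,"spin": 0},{"dx": 0,"dy": 0,"dz": -0.07,"spin": 0},{"dx": 0,"dy": 0,"dz": -0.07,"spin": 0},{"dx": -0.04,"dy": 0.06,"dz": 0,"spin": 0},{"dx": -0.04,"dy": 0.06,"dz": 0,"spin": 0},{"dx": -0.04,"dy": 0.06,"dz": 0,"spin": 0},{"dx": 0,"dy": 0,"dz": 0,"spin": 0},{"dx": 0,"dy": 0,"dz": 0,"spin": 0}])

```text
clock: 19.1
tool_pos: [0.4576, -0.4674, 0.216]
tool_rot: [-3.14, 0.004, 0.001]
ft_force: [-0.2, 0.9, -0.9]
width: 0.0003
```

Run:
```python
from h import *
s=state();print(s["tool_pos"],s["ft_force"],s["clock"]); 
cv2.imwrite("pics/s11.png",capture("scene"));cv2.imwrite("pics/t11.png",capture("top"))
a=cv2.imread("pics/s11.png")
top=cv2.resize(a[150:240,60:230],None,fx=4,fy=4,interpolation=2);bot=cv2.resize(a[130:220,220:390],None,fx=4,fy=4,interpolation=2)
cv2.imwrite("pics/s11c.png",np.vstack([top[:296],bot[:296]]))
crop("pics/t11.png","pics/t11c.png",185,150,295,240,6)
```

```text
[ 0.45755043 -0.46740069  0.21599031] [-0.18358366  0.87359538 -0.86865597] 19.1
```

View pics/s11c.png

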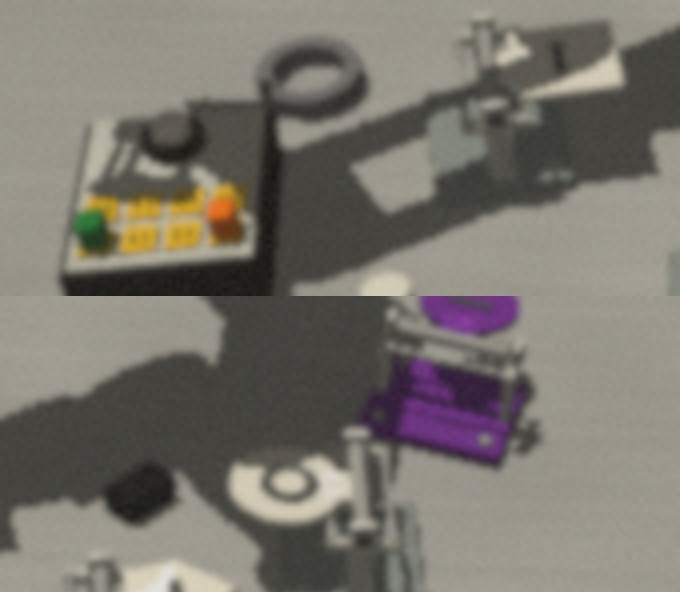

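View pics/t11c.png

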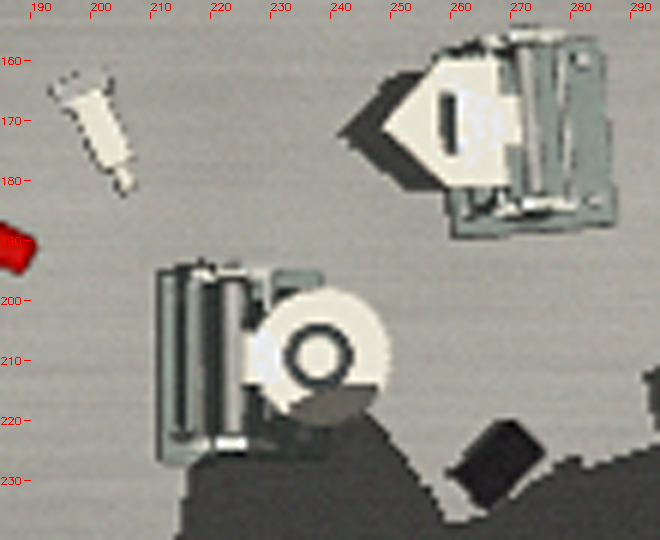

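View pics/t11.png

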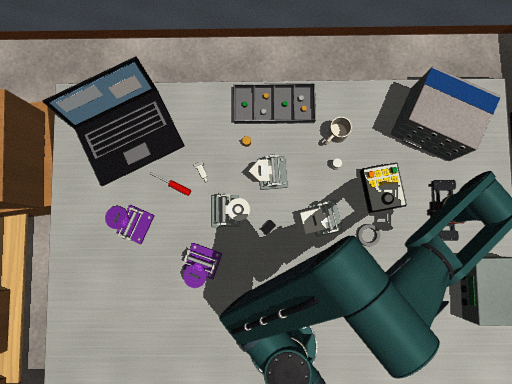

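Run:
```python
from h import *
np.set_printoptions(precision=4,suppress=True)
T=camera_info("top");S=camera_info("scene")
def ringc(f,roi):
    x0,y0,x1,y1=roi;g=cv2.cvtColor(cv2.imread(f),6)[y0:y1,x0:x1]
    k=8;G=cv2.resize(g,None,fx=k,fy=k,interpolation=2)
    m=cv2.threshold(G,125,255,0)[1]
    cs,h=cv2.findContours(m,cv2.RETR_CCOMP,2)
    for c in cs:
        if len(c)>20:
            (u,v),ax,a=cv2.fitEllipse(c); 
            if cv2.contourArea(c)/k/k>15: print(f,(u+.5)/k-.5+x0,(v+.5)/k-.5+y0,np.array(ax)/k,cv2.contourArea(c)/k/k)
ringc("pics/t11.png",(222,196,252,224)); ringc("pics/s11.png",(275,165,310,190))
for th in (180,175,170,165):
    r=np.radians(th)
    for nm,R in (("ring",.052),("edge",.092)):
        P=[.483,.203+R*np.cos(r)+0.0025*np.sin(r)*-1,.075+R*np.sin(r)-.0025*np.cos(r)]
        print(th,nm,np.array(proj(T,P)),np.array(proj(S,P)))
# bias: known flag at start at theta ~11; upright/base refs
for P in ([.541,.253,.014],[.541,.153,.014],[.425,.153,.014],[.425,.253,.014]): print("base",np.array(proj(T,P)),np.array(proj(S,P)))
```

```text
pics/t11.png 237.5925235748291 208.96653747558594 [7.205  7.4449] 41.4765625
pics/t11.png 233.30219745635986 209.09281253814697 [23.4225 32.7551] 468.1640625
pics/s11.png 295.6525001525879 177.55201148986816 [17.8142 36.5244] 379.953125
180 ring [237.9509 209.2585] [290.2105 177.3772]
180 edge [249.3767 209.1621] [276.0596 176.9408]
175 ring [237.8863 209.1708] [290.3057 176.1596]
175 edge [249.2717 209.0063] [276.2297 174.781 ]
170 ring [237.7085 209.0845] [290.5408 174.9551]
170 edge [248.9645 208.8521] [276.6494 172.633 ]
165 ring [237.4179 209.0004] [290.9151 173.7732]
165 edge [248.4546 208.7009] [277.3183 170.5135]
base [210.9444 194.8262] [325.3741 208.9235]
base [238.2966 194.5886] [289.9759 207.8197]
base [238.4    226.4148] [289.0688 180.8606]
base [210.8495 226.639 ] [322.3016 181.8869]
```

Run:
```python
from h import *
crop("pics/s11.png","pics/s11e.png",270,155,330,215,10)
crop("pics/s9.png","pics/s9e.png",270,155,330,215,10)
```

```text
(no output)
```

View pics/s11e.png

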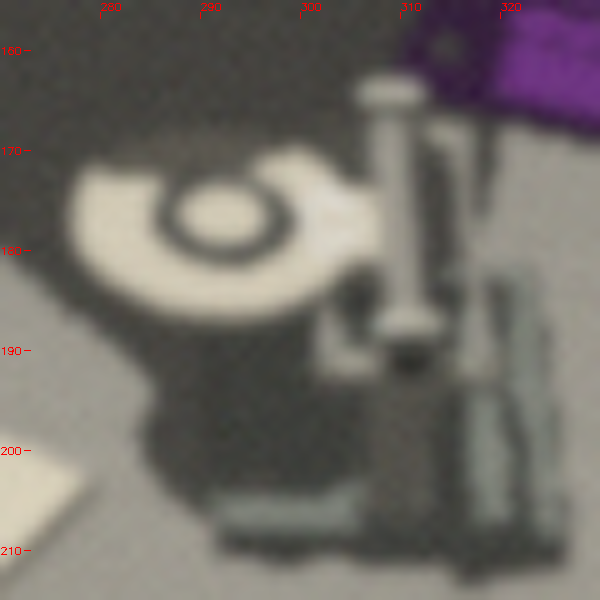

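Run:
```python
from h import *
np.set_printoptions(precision=2,suppress=True)
S=camera_info("scene");T=camera_info("top")
for x in (.433,.533): 
  for z in (.086,.075): print("upright",x,z,np.array(proj(S,[x,.203,z])),np.array(proj(T,[x,.203,z])))
# disc outline extents on scene for angles
a=np.linspace(0,2*np.pi,73)
for th in (180,176,172,168):
    r=np.radians(th);e=np.array([0,np.cos(r),np.sin(r)]);n=np.array([0,np.sin(r),-np.cos(r)])
    def ext(C,off):
        q=np.array([proj(C,np.array([.483,.203,.075])+e*(.052+.04*np.cos(t))+n*off+np.array([.04*np.sin(t),0,0])) for t in a])
        return q.min(0),q.max(0)
    print(th,"S",*ext(S,.0025),"T",*ext(T,.0025))
```

```text
upright 0.433 0.086 [307.96 164.44] [222.89 223.6 ]
upright 0.433 0.075 [307.62 167.39] [223.16 223.71]
upright 0.533 0.086 [309.87 187.51] [222.9  194.93]
upright 0.533 0.075 [309.5  190.49] [223.17 195.24]
180 S [276.06 168.36] [304.37 186.81] T [226.53 197.88] [249.38 220.7 ]
176 S [276.3  167.33] [304.47 185.9 ] T [226.45 197.78] [249.21 220.65]
172 S [276.7  166.24] [304.58 185.06] T [226.36 197.69] [248.91 220.61]
168 S [277.26 165.1 ] [304.72 184.28] T [226.25 197.6 ] [248.48 220.57]
```

View pics/s9e.png

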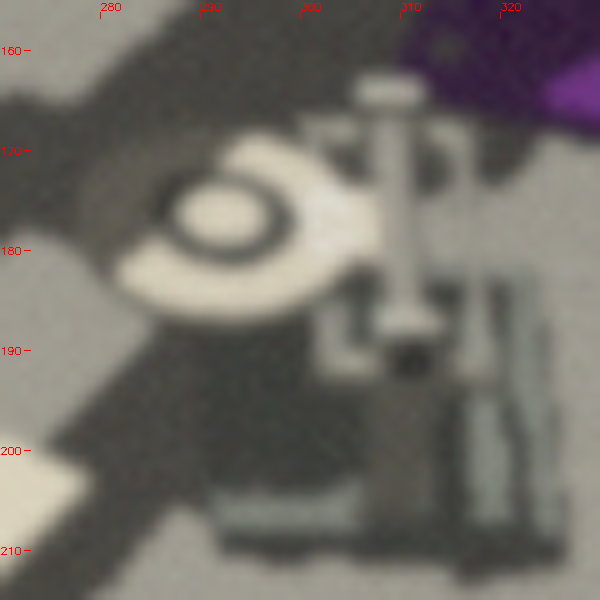

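Run:
```python
from cell import ticket
print(ticket.finish_job())
```

```text
the job is handed in; nothing more can be done
None
```

The job is handed in at about 19 s of the 54 s: the round flag is turned over and the confirm button was pressed afterwards.

- **Flag:** I pushed it over with the closed fingertips. They first pressed lightly on the outer edge with a rising stroke (at most about 6 N), then followed the arc over and down onto its stop (11–15 N at z ≈ 0.0775). The last pictures show the dark ring face up on the other side of the stand. The stand's outline in the top view is unchanged to within about half a pixel.
- **Button:** I pressed it straight down. It bottomed after about 6 mm of travel, where the force jumped from about 4 N to 16 N, and I then released it. The arm ended about 0.2 m up, touching nothing. In the last scene picture the button looks raised again, though the arm's shadow lies over it.
- **Bystanders:** the other two flags and the things lying about look unmoved in the before and after top views, which I compared by eye.
- **Check that disagreed:** the camera estimate of the ring's centre came out up to 5 mm high (0.082 m instead of 0.0775 m). After allowing for the camera offset at the stand, this reads as about 0–4° short of level. The two cameras disagree by 3–5 mm there, so I relied on the firm stop felt at the level height.

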